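# Point out the reed plate, then shut and latch its drawer

## Robot

A 6-joint arm with a two-finger parallel gripper is mounted at the origin on the work surface. World frame = base frame: x ahead of the robot, y to its left, z up, the work surface at z = 0. Lengths are in m, angles in degrees, forces in N, time in s.
With the tool pointing down it reaches from about 0.3 to 0.75 m from the base axis. Payload 8.5 kg.
Tool frame: the origin (TCP) lies on the centre line of the jaws, within the pads' length; the fingertips stand 25 mm ahead of it and the grasp point (between the pads) lies 6 mm ahead of it; z points along the fingers, y is the line along which they close (so a half turn about z gives the same grasp; the last joint's range is limited). The gripper opens to 85 mm and grips with 20 to 120 N. Pads are 22 mm wide; open, the fingers measure 114 mm over their backs; the gripper's body (76 mm by 85 mm) begins 54 mm behind the grasp point. The pads swing forward as they close: fully open they stand 13 mm farther back than shut.
Start: joints at [-77.768, 21.807, 74.336, -0, 83.858, -12.336], TCP at [0.229, -0.5, 0.256] pointing down, gripper open.
Joint ranges: [-178.18, 178.18], [-50.72, 133.34], [12.68, 142.11], [-81.47, 261.47], [9.98, 163.14], [-165.26, 165.26]. Speed limits (degrees/s): [136.94, 136.94, 180, 180, 180, 180].

## Interface

Orientations are given as a 3x3 rotation matrix whose columns are the frame's x, y, z axes.
In Python, from rig import telemetry, optics, env gives the robot as it stands.
- The arm moves only by the tool send_rows, never from a script. Its argument "deltas" is a list that holds one entry, the list of rows, each a list of 7 numbers: the shift along the tool's x, y, z in m, then the turn, a rotation vector about the tool's x, y, z in rad, then the opening, from -1 (shut) to 1 (fully open), so that 0 is half open. In form: [[[x, y, z, ax, ay, az, grip], ...]]. A call has 1 to 12 rows; each row shifts and turns the commanded pose from where the row before left it, along the tool's axes as they then stand; what a row does not reach is not made up. A row lasts 1/8 s, in which the tool goes at most 62.5 mm and 10.7 degrees, less where a joint would pass 70% of its speed; a pose out of reach is approached as far as the arm can. A call is refused whole if a number of a shift passes 0.0625 or a number of a turn 0.188, either way. A call with a gripper value outside its range is refused whole. The fingers move at their own pace and stop on an object; "squeeze" is the grip in N (left out, the last holds). Time passes only in rows, so rows that do not move let the fingers close. It gives the time, the measured TCP pose, the force, the opening and the grip force at its end, in the units of the state.
- telemetry.observe(): the state, without advancing time (a new reading comes with each control period).
- optics.get_image(name): name is "scene" or "top" or "wrist"; returns a dict with "image" (400x640x3 uint8, red, green, blue), "range_z" (400x640 float32, m along the optical axis (not along the pixel's ray), 0 where there is no reading), "K" (3x3 intrinsics, pixels), "rvec" (rotation vector, rad) and "tvec" (3), from world to camera coordinates, as OpenCV has them; the wrist camera has in their place "hand_eye" (4x4, takes a point from camera to tool coordinates, whose origin is the TCP and whose axes are the flange's). Camera axes: x right, y down, z forward; pixel columns grow to the right and rows downward; lengths in m; the calibration is good to about 2 mm. A picture is of the moment at which its call begins: read the wrist's pose just before it.
- env.close_job(): hands the job in; it is judged then, once.
The state is a dict: "time_s": time; "q": joint angles; "qvel": joint speeds; "joint_efforts": joint torques, N m; "position": TCP position; "tool_rot": TCP orientation; "ft_force": force on the tool from outside, world axes, zero at the start; "wrist_torque": the same for the moment, N m; "grip_width": finger opening in m; "gripper_force": force on a finger pad.
Only numpy, scipy, OpenCV 4.12 (cv2) and the standard library are available. Lean on these libraries where they do the work, as an engineer would, in place of code of your own. Each camera call takes 0.05 s, during which the arm holds its last target. There are 200 camera calls.

## Task

Close up the desk's little drawer. First bring the fingertips to just above the brass reed plate lying in it and point down at it there for two seconds, to show that it is in its place; then ease the drawer fully shut without slamming it, and swing the raised brass hook all the way down over the stud on the drawer's front. Do not touch any of the parts in the drawer, and leave the tools on the strip, the cup and the metronome where they are.

Things in the scene. Friction and masses are not known exactly. Their poses are not given: they have to be found in the camera images.
- rail: Fixed low pine gallery at the back of the desk: 180 mm deep (x), 560 long (y), 70 high; dark magnetic strip along its top, tools on it reach up to 83 mm. Origin: centre of its underside, on the desk top. Its -x face, 90 mm from the origin, is the front, towards the robot, with a 250 mm wide drawer opening in the middle and the hook latch at its left (+y). Top board overhangs 2 mm
- drawer (a joint): Drawer, slides out along the rail's -x: m it stands out, 0 = shut and flush, 0.138 at most. 1.5 N friction, stays where left. Front panel 246 mm wide, 14 thick, from 10 to 58 mm above the desk; inside four compartments side by side, each 56 mm wide (y), 142 deep (x), one part in each, which varies. Heights above desk: floor 14 mm, dividers' top 32, sides' top 42
- drawer_knob (a point): Centre of the front face of the drawer's brass knob, 35 mm above the desk, in the middle of the drawer's width; the knob is 20 mm in diameter and stands 23 mm out of the panel. Moves with the drawer; axes as the rail's. A good place to push: shut, it lies 113 mm from the rail's origin along the rail's -x
- drawer_in (a point): Point on the drawer's floor at the middle of the four compartments, 14 mm above the desk; moves with the drawer; axes as the rail's
- hook (a joint): Brass hook of the latch, turns about a screw in the rail's front: rad it is swung up; 0 = latched (a stop), the arm level along the rail's -y with its hooked end down over the stud on the drawer's front; 1.57 = straight up; about 1 at the start. Stays where it is left (friction 0.035 Nm, some 0.5 N at the ball)
- hook_pivot (a point): Axis of the hook's screw, 150 mm left (+y) of the rail's middle, 9 mm in front of the rail's front, 36 mm above the desk. Fixed to the rail, axes as the rail's; the hook turns about its x axis
- hook_ball (a point): Centre of the hook's brass thumb ball, 13 mm in diameter, 23 mm in front of the rail's front. With the hook latched it lies 68 mm from the pivot along the rail's -y, 4 mm above the pivot's height and 14 mm in front of it; with the hook raised it lies up on that circle about the pivot
- reed_plate: Brass reed plate, the thing to point at: flat yellow plate 102 mm (x) by 31 mm (y) by 3 mm, with ten dark slots across it, lying loose in one compartment of the drawer, long side along the drawer's travel. Origin at the centre of its underside, z up
- comb: Dark brown wooden harmonica comb, 100 x 27 x 7 mm with ten black channels, loose in another compartment; not to be touched
- cap_a: Chromed end cap, a 30 x 30 mm tray 16 mm high, loose in another compartment; not to be touched
- cap_b: Chromed end cap, the twin of cap_a, loose in another compartment; not to be touched
- lifter_a: Flat stainless reed lifter, 121 mm long, 12 mm wide, 4 mm thick, lying across the magnetic strip; leave alone
- lifter_b: Second stainless reed lifter, the same; leave alone
- pick: Steel dental pick, 140 mm long, round handle 8 mm thick with a thin bent tip at each end, lying across the magnetic strip; leave alone
- cup: Pewter parts cup, 68 mm across the rim, 60 mm high, on the desk to the right; origin at the centre of its base; leave alone
- metronome: Walnut pyramid metronome, about 115 mm square at the base, 215 mm high, on the desk to the left; origin at the centre of its base; leave alone
Things that resemble listed ones, but are neither listed nor needed, are in the scene too. Of the things shaped like the reed_plate, the brass one is meant.

How it is judged (in metres and radians):
On the way, in this order (a step that is already met when the one before it is completed fails the run):
1. the fingertips point down at the brass reed plate in the open drawer, just above it, and dwell there (x of the grasp point in the frame of reed_plate between -0.051 and 0.051 m and y of the grasp point in the frame of reed_plate between -0.02 and 0.02 m and z of the grasp point in the frame of reed_plate between 0.021 and 0.072 m and angle between the grasp point's own z axis and vertical above 2.2 rad and value of joint drawer above 0.08 m), for 1.8 s.
2. the drawer is pushed fully shut (value of joint drawer below 0.004 m), for 0.2 s.
3. the hook is swung down onto the drawer's stud (value of joint hook below 0.09 rad and value of joint drawer below 0.004 m), for 0.2 s.
At the end, for the whole second after the job is handed in: The drawer is shut to within 4 mm, the hook is down to within 0.09 rad of its latched place, and the reed plate, comb and both end caps lie in the drawer's compartments, at rest (all of step 3 and linear speed of reed_plate below 0.02 m/s and x of reed_plate in the frame of drawer_in between -0.07 and 0.07 m and y of reed_plate in the frame of drawer_in between -0.12 and 0.12 m and z of reed_plate in the frame of drawer_in between -0.005 and 0.012 m and x of comb in the frame of drawer_in between -0.07 and 0.07 m and y of comb in the frame of drawer_in between -0.12 and 0.12 m and z of comb in the frame of drawer_in between -0.005 and 0.012 m and x of cap_a in the frame of drawer_in between -0.07 and 0.07 m and y of cap_a in the frame of drawer_in between -0.12 and 0.12 m and z of cap_a in the frame of drawer_in between -0.005 and 0.012 m and x of cap_b in the frame of drawer_in between -0.07 and 0.07 m and y of cap_b in the frame of drawer_in between -0.12 and 0.12 m and z of cap_b in the frame of drawer_in between -0.005 and 0.012 m); the robot touches nothing.
It fails at once if a part in the drawer is touched by the robot (contact force between any of the fingers, the arm and reed_plate above 0.2 N or contact force between any of the fingers, the arm and comb above 0.2 N or contact force between any of the fingers, the arm and cap_a above 0.2 N or contact force between any of the fingers, the arm and cap_b above 0.2 N).
It fails at once if a part is lifted in the drawer or out of it (z of any of reed_plate, comb, cap_a, cap_b in the frame of drawer_in above 0.015 m).
It fails at once if the drawer is slammed (faster than 0.35 m/s) (velocity of joint drawer below -0.35 m/s).
It fails at once if a tool on the strip, the cup or the metronome is moved by more than 10 mm (distance of any of lifter_a, lifter_b, pick, cup, metronome from where it was at the start of the episode above 0.01 m).
It also fails if it takes over 54 s, if anything falls off the work surface, if the arm or the gripper's body presses on something with over 40 N, if the wrist force passes 120 N, or if a joint passes its speed limit or range.

## Working session

There is one attempt and no reset: what is moved stays moved. The work goes in short steps, Python scripts to look and compute and a tool call to move; the robot and the scene stay as the last step left them, time stands still between calls to the robot, and variables do not carry over. Pictures are saved under pics/ and viewed, at most 10 in all, crops included, and the job is handed in when it is done.

Besides the shell and the picture viewer there is one more tool, called after ">>>" as name(argument=value, ...), one argument or row to a line, values as JSON. send_rows: Moves the arm, as the interface text tells. Its arguments: {"type":"object","properties":{"deltas":{"type":"array"},"squeeze":{"type":"number"}},"required":["deltas"]}

```bash
mkdir -p pics && cat > h.py <<'E'
import numpy as np, cv2
from rig import telemetry, optics, env
def get(n):
    d=optics.get_image(n); 
    if 'rvec' in d:
        R=cv2.Rodrigues(np.array(d['rvec'],float))[0]; t=np.array(d['tvec'],float).reshape(3)
        d['R']=R.T; d['o']=-R.T@t
    return d
def cast(d,u,v,z):
    r=d['R']@np.linalg.inv(d['K'])@np.array([u,v,1.]); return d['o']+r*(z-d['o'][2])/r[2]
def depth(d,u,v):
    r=d['R']@np.linalg.inv(d['K'])@np.array([u,v,1.]); return d['o']+r*d['range_z'][int(v),int(u)]
def save(n,im): cv2.imwrite('pics/'+n,im[...,::-1])
E
python3 - <<'E'
from h import *
s=telemetry.observe(); print(s['time_s'],s['position'],s['tool_rot'])
for n in('top','scene'):
    d=get(n); save(n+'.png',d['image']); print(n,d['o'],d['K'][0,0])
    np.savez(n+'.npz',**{k:np.array(v) for k,v in d.items()})
E
```

```text
0.0 [ 0.22863001 -0.49995636  0.25570401] [[ 9.09467583e-01  4.15774731e-01 -2.99601814e-04]
 [ 4.15774714e-01 -9.09466515e-01  1.43029101e-03]
 [ 3.22201042e-04 -1.42537017e-03 -9.99998932e-01]]
top [0.40716394 0.04278957 1.35830188] 428.63088050459436
scene [ 1.08547562 -0.57573872  0.68128172] 398.83883947341087
```

View pics/top.png

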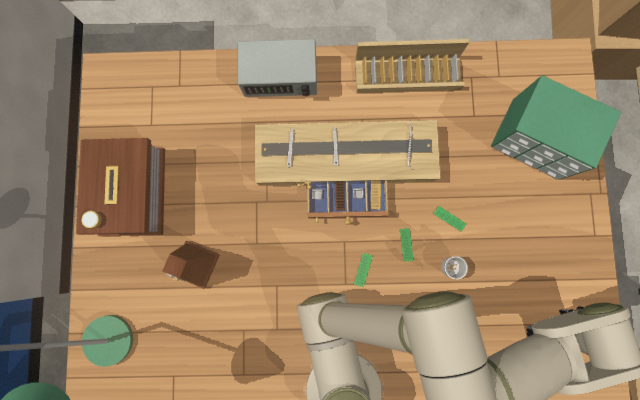

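View pics/scene.png

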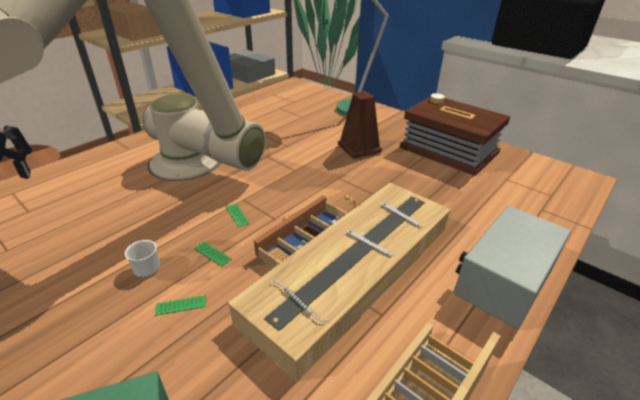

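The top view shows the drawer at about (308-388, 180-217). Its compartments from left to right hold a cap (317,195), the dark comb (339,195), a cap (358,195) and a yellow slotted plate (377,195). The hook is near (305,184) and the knob near (348,220). Three green plates with the same shape as the reed plate lie on the desk at (363,269), (406,244) and (449,218). The one in the drawer at (377,195) is brass, so it is the one meant. I'll confirm this in a crop and measure.

```bash
python3 - <<'E'
from h import *
d=dict(np.load('top.npz')); im=d['image']
save('crop.png',cv2.resize(im[165:230,290:400],None,fx=7,fy=7,interpolation=cv2.INTER_CUBIC))
# rail top by height from range
v,u=np.mgrid[0:400,0:640]
P=np.stack([u,v,np.ones_like(u)],-1)@np.linalg.inv(d['K']).T*d['range_z'][...,None]
W=P@d['R'].T+d['o']
roi=(u>240)&(u<450)&(v>112)&(v<190)
m=roi&(abs(W[...,2]-.07)<.009)
m=cv2.morphologyEx(m.astype(np.uint8),cv2.MORPH_OPEN,np.ones((3,3)))
c=max(cv2.findContours(m,0,2)[0],key=cv2.contourArea)
pts=np.array([cast(d,a,b,.07)[:2] for a,b in c[:,0]],np.float32)
r=cv2.minAreaRect(pts); print('rail',r,np.median(W[...,2][m>0])); print(cv2.boxPoints(r))
hsv=cv2.cvtColor(im,cv2.COLOR_RGB2HSV)
print(hsv[190:202:4,368:388:2].tolist())
print(np.round(W[180:226:3,348],3).tolist())
print(np.round(W[183:215:3,377],3).tolist())
print('desk',np.median(W[250:290,300:340,2]))
E
```

```text
rail ((0.7185786366462708, -0.02644774317741394), (0.5619467496871948, 0.18482057750225067), 89.86954498291016) 0.07183391750849233
[[ 0.6255289  -0.30721   ]
 [ 0.8103489  -0.3076308 ]
 [ 0.8116284   0.2543145 ]
 [ 0.62680835  0.25473532]]
[[[131, 42, 86], [144, 11, 118], [19, 128, 202], [19, 126, 198], [19, 125, 196], [19, 129, 206], [19, 119, 185], [113, 74, 138], [16, 56, 147], [20, 95, 204]], [[125, 35, 88], [126, 11, 120], [19, 119, 182], [19, 118, 182], [19, 119, 180], [19, 127, 200], [20, 117, 187], [112, 75, 136], [162, 11, 113], [19, 98, 190]], [[125, 38, 88], [143, 9, 117], [19, 119, 188], [18, 121, 181], [19, 122, 182], [19, 121, 190], [17, 103, 159], [112, 73, 137], [173, 9, 118], [19, 97, 191]]]
[[0.628, -0.029, 0.074], [0.628, -0.032, 0.014], [0.618, -0.031, 0.019], [0.608, -0.031, 0.021], [0.599, -0.031, 0.019], [0.59, -0.031, 0.017], [0.58, -0.031, 0.015], [0.571, -0.03, 0.017], [0.561, -0.03, 0.016], [0.552, -0.03, 0.015], [0.542, -0.029, 0.017], [0.529, -0.027, 0.057], [0.519, -0.026, 0.06], [0.512, -0.027, 0.039], [0.502, -0.027, 0.046], [0.496, -0.029, 0.002]]
[[0.625, -0.123, 0.023], [0.616, -0.123, 0.017], [0.606, -0.122, 0.019], [0.597, -0.122, 0.019], [0.586, -0.121, 0.025], [0.578, -0.121, 0.017], [0.568, -0.12, 0.023], [0.559, -0.12, 0.02], [0.549, -0.12, 0.018], [0.54, -0.12, 0.016], [0.527, -0.115, 0.057]]
desk 0.0015553935532180985
```

View pics/crop.png

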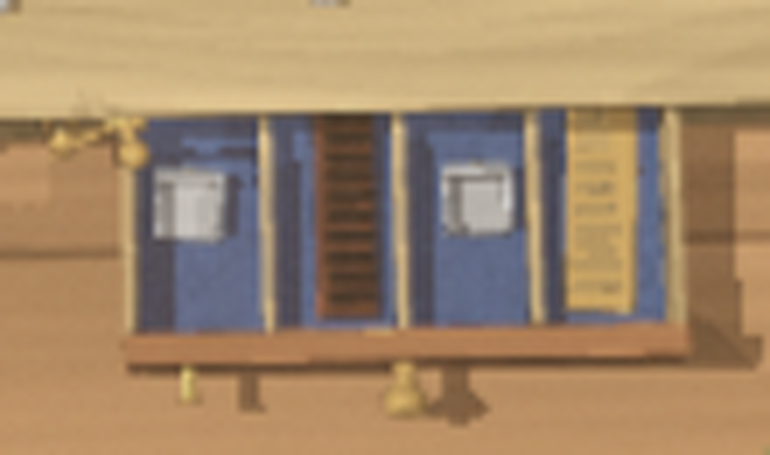

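The crop confirms it: the yellow plate with dark slots is in the rightmost compartment, at crop (600,215), which is full-image pixel (375.7,195.5). The brass ball is at crop (133,150), the knob at (405,400) and the stud at (190,385). One more measurement will refine the coordinates.

```bash
python3 - <<'E'
from h import *
d=dict(np.load('top.npz')); im=d['image']
hsv=cv2.cvtColor(im,cv2.COLOR_RGB2HSV)
def blob(u0,u1,v0,v1,lo,hi,z,show):
    m=cv2.inRange(hsv,np.array(lo),np.array(hi)); M=np.zeros_like(m); M[v0:v1,u0:u1]=m[v0:v1,u0:u1]
    c=max(cv2.findContours(M,0,2)[0],key=cv2.contourArea); p=np.array([cast(d,a,b,z)[:2] for a,b in c[:,0]],np.float32)
    print(show,len(c),np.round(p.min(0),4),np.round(p.max(0),4),cv2.minAreaRect(p))
blob(371,383,182,213,(15,85,120),(24,255,255),.016,'plate')
blob(343,353,218,227,(14,110,100),(26,255,255),.035,'knob')
blob(305,313,181,190,(14,110,100),(26,255,255),.095,'ball')
px=lambda x,y:(290+(x+.5)/7-.5,165+(y+.5)/7-.5)
for n,x,y,z in [('plate',600,215,.017),('plateLfront',568,308,.017),('plateRfront',632,312,.017),('plateL',570,112,.017),('plateR',634,112,.017),
 ('ball',133,150,.095),('pivotish',65,138,.036),('knobfront',404,412,.035),('stud',190,400,.036),('panel L front',127,363,.058),('panel R front',687,352,.058),('railfrontL',0,118,.07),('railfrontR',768,104,.07)]:
    print(n,np.round(cast(d,*px(x,y),z),4))
E
```

```text
plate 7 [ 0.5431 -0.1331] [ 0.6295 -0.1016] ((0.5863853693008423, -0.11729920655488968), (0.02839934453368187, 0.08595738559961319), 87.85254669189453)
knob 4 [ 0.4905 -0.0399] [ 0.5158 -0.0114] ((0.5031346678733826, -0.025611702352762222), (0.027927745133638382, 0.024729210883378983), 88.67969512939453)
ball 11 [0.6001 0.0857] [0.6213 0.1011] ((0.6105950474739075, 0.09342046827077866), (0.014954240061342716, 0.02117438241839409), 88.8979263305664)
plate [ 0.5866 -0.1165  0.017 ]
plateLfront [ 0.5449 -0.1005  0.017 ]
plateRfront [ 0.5425 -0.1291  0.017 ]
plateL [ 0.6339 -0.1048  0.017 ]
plateR [ 0.6332 -0.1336  0.017 ]
ball [0.609  0.0902 0.095 ]
pivotish [0.6246 0.1227 0.036 ]
knobfront [ 0.4987 -0.0248  0.035 ]
stud [0.5061 0.0694 0.036 ]
panel L front [0.5212 0.096  0.058 ]
panel R front [ 0.5204 -0.1469  0.058 ]
railfrontL [0.6285 0.1489 0.07  ]
railfrontR [ 0.6263 -0.1847  0.07  ]
```

>>> send_rows(
  deltas=[
    [[0, 0, 0, 0, 0, 0.143, -1], [0, 0, 0, 0, 0, 0.143, -1], [0, 0, 0, 0, 0, 0.143, -1], [0.025, -0.027, 0, 0, 0, 0, -1], [0.035, -0.038, 0, 0, 0, 0, -1], [0.042, -0.046, 0, 0, 0, 0, -1], [0.042, -0.046, 0, 0, 0, 0, -1], [0.042, -0.046, 0, 0, 0, 0, -1], [0.042, -0.046, 0, 0, 0, 0, -1], [0.042, -0.046, 0, 0, 0, 0, -1], [0.042, -0.046, 0, 0, 0, 0, -1], [0.025, -0.027, 0, 0, 0, 0, -1]],
  ],
)

```text
time_s: 1.6
position: [0.567, -0.1298, 0.2558]
tool_rot: [[1.0, 0.002, -0.001], [0.002, -1.0, 0.001], [-0.001, -0.001, -1.0]]
ft_force: [-0.4, 0.4, -0.2]
grip_width: 0.0001
gripper_force: 0.0
```

>>> send_rows(
  deltas=[
    [[0.013, -0.014, 0.03, 0, 0, 0, -1], [0, 0, 0.04, 0, 0, 0, -1], [0, 0, 0.03, 0, 0, 0, -1], [0, 0, 0, 0, 0, 0, -1]],
  ],
)

```text
time_s: 2.1
position: [0.5778, -0.1178, 0.1543]
tool_rot: [[1.0, -0.0, -0.005], [-0.0, -1.0, 0.002], [-0.005, -0.002, -1.0]]
ft_force: [0.1, -0.0, -0.0]
grip_width: -0.0001
gripper_force: 0.0
```

```bash
python3 - <<'E'
from h import *
s=telemetry.observe(); d=get('wrist'); save('w1.png',d['image']); H=np.array(d['hand_eye'])
print(s['position'],s['time_s']); K=d['K']
# project plate expected & the fingertip point
import numpy as np
for p in([.586,-.117,.017],[.606,.08,.03]):
    t=np.linalg.inv(H)@np.r_[s['tool_rot'].T@(np.array(p)-s['position']),1]; print((K@t[:3]/t[2])[:2])
for z in(.025,.05,.065):
    t=np.linalg.inv(H)@[0,0,z,1]; print(z,(K@t[:3]/t[2])[:2])
E
```

```text
[ 0.57781654 -0.11783663  0.15426874] 2.1
[318.689887   186.96136566]
[ 80.15521576 167.94304034]
0.025 [319.70696819 260.68232013]
0.05 [319.57815185 239.93623635]
0.065 [319.51564552 229.86949   ]
```

View pics/w1.png

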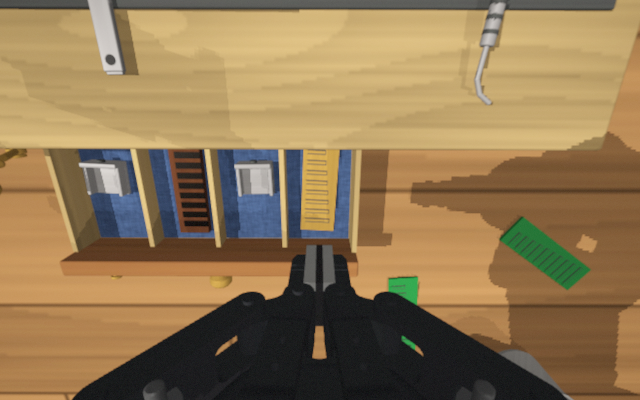

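The wrist view puts the plate at (320,190), which matches the measured position. The fingertips are centred on its long axis. I'll lower and dwell.

>>> send_rows(
  deltas=[
    [[0, 0, 0.03, 0, 0, 0, -1], [0, 0, 0.025, 0, 0, 0, -1], [0, 0, 0.017, 0, 0, 0, -1], [0, 0, 0, 0, 0, 0, -1], [0, 0, 0, 0, 0, 0, -1], [0, 0, 0, 0, 0, 0, -1], [0, 0, 0, 0, 0, 0, -1], [0, 0, 0, 0, 0, 0, -1], [0, 0, 0, 0, 0, 0, -1], [0, 0, 0, 0, 0, 0, -1], [0, 0, 0, 0, 0, 0, -1], [0, 0, 0, 0, 0, 0, -1]],
  ],
)

```text
time_s: 3.65
position: [0.5787, -0.1183, 0.0843]
tool_rot: [[1.0, -0.0, -0.0], [-0.0, -1.0, 0.0], [-0.0, -0.0, -1.0]]
ft_force: [-0.3, -0.5, -0.2]
grip_width: 0.0003
gripper_force: 0.0
```

>>> send_rows(
  deltas=[
    [[0, 0, 0, 0, 0, 0, -1], [0, 0, 0, 0, 0, 0, -1], [0, 0, 0, 0, 0, 0, -1], [0, 0, 0, 0, 0, 0, -1], [0, 0, 0, 0, 0, 0, -1], [0, 0, 0, 0, 0, 0, -1], [0, 0, 0, 0, 0, 0, -1], [0, 0, 0, 0, 0, 0, -1], [0, 0, 0, 0, 0, 0, -1], [0, 0, 0, 0, 0, 0, -1]],
  ],
)

```text
time_s: 4.9
position: [0.5788, -0.1182, 0.0843]
tool_rot: [[1.0, -0.0, -0.0], [-0.0, -1.0, -0.0], [-0.0, 0.0, -1.0]]
ft_force: [-0.1, 0.7, -0.5]
grip_width: 0.0002
gripper_force: 0.0
```

>>> send_rows(
  deltas=[
    [[0, 0, -0.03, 0, 0, 0, -1], [0, 0, -0.03, 0, 0, 0, -1], [-0.03, -0.023, 0, 0, 0, 0, -1], [-0.03, -0.023, 0, 0, 0, 0, -1], [-0.03, -0.023, 0, 0, 0, 0, -1], [-0.024, -0.023, 0, 0, 0, 0, -1], [0, 0, 0, 0, 0, 0, -1], [0, 0, 0.03, 0, 0, 0, -1], [0, 0, 0.03, 0, 0, 0, -1], [0, 0, 0.02, 0, 0, 0, -1], [0, 0, 0.01, 0, 0, 0, -1], [0, 0, 0, 0, 0, 0, -1]],
  ],
)

```text
time_s: 6.4
position: [0.4651, -0.0265, 0.0541]
tool_rot: [[1.0, -0.0, -0.0], [-0.0, -1.0, 0.0], [-0.0, -0.0, -1.0]]
ft_force: [-0.0, -0.7, 1.0]
grip_width: -0.0
gripper_force: 0.0
```

>>> send_rows(
  deltas=[
    [[0.008, 0, 0, 0, 0, 0, -1], [0.006, 0, 0, 0, 0, 0, -1], [0.006, 0, 0, 0, 0, 0, -1], [0.006, 0, 0, 0, 0, 0, -1], [0.008, 0, 0, 0, 0, 0, -1], [0.01, 0, 0, 0, 0, 0, -1], [0.01, 0, 0, 0, 0, 0, -1], [0.01, 0, 0, 0, 0, 0, -1], [0.01, 0, 0, 0, 0, 0, -1], [0.01, 0, 0, 0, 0, 0, -1], [0.01, 0, 0, 0, 0, 0, -1], [0.01, 0, 0, 0, 0, 0, -1]],
  ],
)

```text
time_s: 7.9
position: [0.5694, -0.0263, 0.0543]
tool_rot: [[1.0, -0.0, -0.0], [-0.0, -1.0, -0.0], [-0.0, 0.0, -1.0]]
ft_force: [-1.4, -1.3, 1.3]
grip_width: -0.0002
gripper_force: 0.9
```

Contact is about 1.5 N, so the drawer is sliding. I'll continue slowly to the stop.

>>> send_rows(
  deltas=[
    [[0.006, 0, 0, 0, 0, 0, -1], [0.005, 0, 0, 0, 0, 0, -1], [0.004, 0, 0, 0, 0, 0, -1], [0.003, 0, 0, 0, 0, 0, -1], [0.002, 0, 0, 0, 0, 0, -1], [0.002, 0, 0, 0, 0, 0, -1], [0, 0, 0, 0, 0, 0, -1]],
  ],
)

```text
time_s: 8.78
position: [0.591, -0.0262, 0.0543]
tool_rot: [[1.0, -0.0, 0.001], [-0.0, -1.0, 0.0], [0.001, -0.0, -1.0]]
ft_force: [-0.6, -0.6, -0.0]
grip_width: 0.0001
gripper_force: 0.1
```

>>> send_rows(
  deltas=[
    [[0.002, 0, 0, 0, 0, 0, -1], [0.002, 0, 0, 0, 0, 0, -1], [0.001, 0, 0, 0, 0, 0, -1], [0.001, 0, 0, 0, 0, 0, -1], [0, 0, 0, 0, 0, 0, -1]],
  ],
)

```text
time_s: 9.4
position: [0.5959, -0.0262, 0.0543]
tool_rot: [[1.0, -0.0, -0.002], [-0.0, -1.0, 0.0], [-0.002, -0.0, -1.0]]
ft_force: [-5.2, -0.7, 3.9]
grip_width: 0.0002
gripper_force: 2.9
```

>>> send_rows(
  deltas=[
    [[0.001, 0, 0, 0, 0, 0, -1], [0.001, 0, 0, 0, 0, 0, -1], [0, 0, 0, 0, 0, 0, -1], [0, 0, 0, 0, 0, 0, -1]],
  ],
)

```text
time_s: 9.9
position: [0.5962, -0.0262, 0.0543]
tool_rot: [[1.0, 0.0, -0.007], [0.0, -1.0, 0.0], [-0.007, -0.0, -1.0]]
ft_force: [-15.0, -2.1, 8.3]
grip_width: -0.0001
gripper_force: 7.3
```

>>> send_rows(
  deltas=[
    [[-0.01, 0, 0, 0, 0, 0, -1], [-0.025, 0, 0, 0, 0, 0, -1], [0, 0, -0.03, 0, 0, 0, -1], [0, 0, -0.045, 0, 0, 0, -1], [0, -0.02, -0.045, 0, 0, 0, -1], [0, -0.04, -0.03, 0, 0, 0, -1], [0, 0, 0, 0, 0, 0, -1]],
  ],
)

```text
time_s: 10.78
position: [0.5645, 0.0356, 0.2068]
tool_rot: [[1.0, 0.003, 0.006], [0.003, -1.0, -0.0], [0.006, 0.0, -1.0]]
ft_force: [-0.1, -0.7, -0.7]
grip_width: 0.0001
gripper_force: 0.0
```

```bash
python3 - <<'E'
from h import *
s=telemetry.observe(); d=get('wrist'); save('w2.png',d['image']); H=np.array(d['hand_eye'])
np.savez('w2.npz',pos=s['position'],rot=s['tool_rot'],**{k:np.array(v) for k,v in d.items()})
print(s['position']); K=d['K']
for p in([.607,.091,.095],[.620,.124,.036]):
    t=np.linalg.inv(H)@np.r_[s['tool_rot'].T@(np.array(p)-s['position']),1]; print((K@t[:3]/t[2])[:2])
E
```

```text
[0.56451683 0.03563985 0.20682342]
[247.86562458 154.789321  ]
[226.1147263  130.39181287]
```

View pics/w2.png

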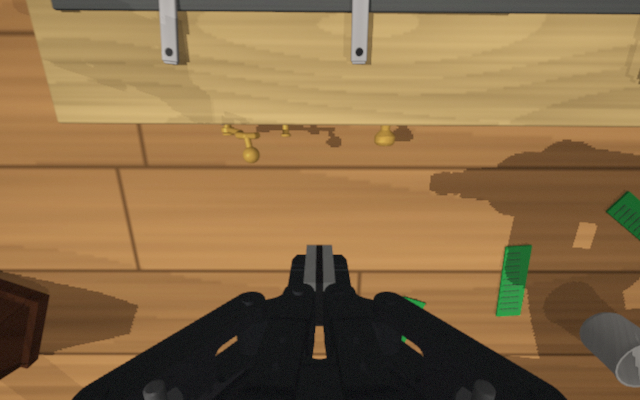

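The drawer looks flush, with the knob at (385,135) close to the rail front. The thumb ball is at (250,155), as predicted. I'll go above it and press down along its arc.

>>> send_rows(
  deltas=[
    [[0.018, -0.025, 0, 0, 0, 0, -1], [0.018, -0.025, 0.02, 0, 0, 0, -1], [0, 0, 0.03, 0, 0, 0, -1], [0, 0, 0.01, 0, 0, 0, -1], [0, 0, 0, 0, 0, 0, -1]],
  ],
)

```text
time_s: 11.45
position: [0.5996, 0.083, 0.1437]
tool_rot: [[1.0, -0.001, -0.002], [-0.001, -1.0, 0.0], [-0.002, -0.0, -1.0]]
ft_force: [0.1, 0.5, 0.3]
grip_width: -0.0005
gripper_force: 0.0
```

>>> send_rows(
  deltas=[
    [[0, 0, 0.008, 0, 0, 0, -1], [0, 0, 0.006, 0, 0, 0, -1], [0, 0.002, 0.006, 0, 0, 0, -1], [0, 0.004, 0.006, 0, 0, 0, -1], [0, 0.004, 0.006, 0, 0, 0, -1], [0, 0.003, 0.006, 0, 0, 0, -1], [0, 0.003, 0.006, 0, 0, 0, -1], [0, 0.002, 0.006, 0, 0, 0, -1], [0, 0.002, 0.006, 0, 0, 0, -1], [0, 0.001, 0.006, 0, 0, 0, -1], [0, 0.001, 0.004, 0, 0, 0, -1], [0, 0, 0, 0, 0, 0, -1]],
  ],
)

```text
time_s: 12.95
position: [0.5996, 0.0621, 0.0778]
tool_rot: [[1.0, 0.0, -0.001], [0.0, -1.0, 0.0], [-0.001, -0.0, -1.0]]
ft_force: [-0.4, -0.3, -0.5]
grip_width: -0.0002
gripper_force: 0.0
```

>>> send_rows(
  deltas=[
    [[0, 0, 0.002, 0, 0, 0, -1], [0, 0, 0.002, 0, 0, 0, -1], [0, 0, 0.002, 0, 0, 0, -1], [0, 0, 0.001, 0, 0, 0, -1], [0, 0, 0, 0, 0, 0, -1]],
  ],
)

```text
time_s: 13.58
position: [0.5998, 0.0618, 0.0713]
tool_rot: [[1.0, -0.0, 0.0], [-0.0, -1.0, 0.0], [0.0, -0.0, -1.0]]
ft_force: [0.4, 0.0, 0.3]
grip_width: -0.0004
gripper_force: 0.3
```

>>> send_rows(
  deltas=[
    [[0, 0, 0.001, 0, 0, 0, -1], [0, 0, 0.001, 0, 0, 0, -1], [0, 0, 0.001, 0, 0, 0, -1], [0, 0, 0, 0, 0, 0, -1]],
  ],
)

```text
time_s: 14.08
position: [0.6, 0.0618, 0.0698]
tool_rot: [[1.0, -0.0, 0.002], [-0.0, -1.0, -0.0], [0.002, 0.0, -1.0]]
ft_force: [-4.2, 0.4, 12.2]
grip_width: -0.0001
gripper_force: 6.2
```

The tool has met the stop at 12 N. I'll back off upward and check.

>>> send_rows(
  deltas=[
    [[0, 0, -0.01, 0, 0, 0, -1], [-0.01, 0, -0.03, 0, 0, 0, -1], [-0.02, 0.01, -0.04, 0, 0, 0, -1], [-0.02, 0.01, -0.04, 0, 0, 0, -1], [0, 0, -0.02, 0, 0, 0, -1], [0, 0, 0, 0, 0, 0, -1], [0, 0, 0, 0, 0, 0, -1]],
  ],
)

```text
time_s: 14.95
position: [0.5495, 0.0419, 0.2072]
tool_rot: [[1.0, -0.0, -0.002], [-0.0, -1.0, 0.0], [-0.002, -0.0, -1.0]]
ft_force: [0.0, 0.4, -0.9]
grip_width: -0.0003
gripper_force: 0.0
```

```bash
python3 - <<'E'
from h import *
s=telemetry.observe(); d=get('wrist'); H=np.array(d['hand_eye']); K=d['K']
save('w3.png',cv2.resize(d['image'][90:190,180:420],None,fx=3,fy=3,interpolation=cv2.INTER_CUBIC))
print(s['position'],s['ft_force'])
for p in([.606,.056,.040],[.606,-.026,.035],[.6,-.026,.035]):
    t=np.linalg.inv(H)@np.r_[s['tool_rot'].T@(np.array(p)-s['position']),1]; print(((K@t[:3]/t[2])[:2]-[180,90])*3)
E
```

```text
[0.54949289 0.04185583 0.20722162] [ 0.0206381   0.41535926 -0.91145812]
[372.57458941 115.64942715]
[632.71823951 114.32479884]
[631.23345062 133.6410987 ]
```

View pics/w3.png

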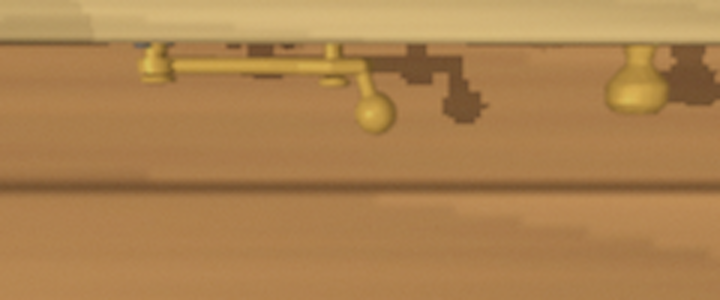

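The crop shows the hook level over the stud. The ball is at crop (376,112) against (373,116) expected when latched. The knob front is at crop y≈113, matching the shut position. I'll hand in.

```bash
python3 -c "
from rig import env; print(env.close_job())"
```

```text
the job is handed in; nothing more can be done
None
```

I pointed at the brass reed plate for about 2.4 s, eased the drawer shut to its stop, swung the hook down over the stud (the last wrist picture shows both in place), and handed the job in; no verdict was returned.

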